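Index the pendant blank three clicks to its next hole and hold it under the drill bush

ROBOT

A 7-joint arm with a two-finger parallel gripper is mounted at the origin on a cart in front of the work surface, level with it; the furniture and walls round the work are solid. World frame = base frame: x ahead of the robot, y to its left, z up, the work surface at z = 0. Lengths are in m, angles in rad, forces in N, time in s.
With the tool pointing down it reaches from about 0.425 to 0.925 m from the base axis. Payload 6.8 kg.
Tool frame: the origin (TCP) lies midway between the tips of the shut fingers; the grasp point (between the pads) lies 19 mm behind it; z points along the fingers, y is the line along which they close (so a half turn about z gives the same grasp; the last joint's range is limited). The gripper opens to 85 mm and grips with 20 to 120 N. Pads are 22 mm wide; open, the fingers measure 114 mm over their backs; the gripper's body (76 mm by 85 mm) begins 54 mm behind the grasp point. The pads swing forward as they close: fully open they stand 13 mm farther back than shut.
Start: joints at [-1.224, 0.477, 0.022, 1.555, -0.011, 1.109, -0.083], TCP at [0.297, 0.606, 0.231] pointing down, gripper open.
Joint ranges: [-2.96, 2.96], [-0.34, 2.1], [-1.41, 1.46], [0.24, 2.44], [-1.37, 4.51], [0.17, 1.92], [-2.96, 2.96]. Speed limits (rad/s): [2.39, 2.39, 3.14, 3.14, 3.14, 3.14, 3.14].

INTERFACE

Orientations are given as a unit quaternion [w, x, y, z].
In Python, from station import * gives the robot as it stands. The module is installed in compiled form; this text tells all that it offers.
- The arm moves only by the shell command python3 -m jog 'ROWS' [OPENING] [FORCE]. ROWS is JSON, a list of rows, each an object of numbers: "x", "y", "z": the shift along the tool's x, y, z in m; "ax", "ay", "az": the turn, a rotation vector about the tool's x, y, z in rad. In form: [{"x": .., "y": .., "z": .., "ax": .., "ay": .., "az": ..}, ...]. A call has 1 to 12 rows; each row is the pose to reach, as a shift and turn from the pose commanded when the call began, along the tool's axes at that moment; what a row does not reach only later rows make up. A row lasts 1/10 s, in which the tool goes at most 50 mm and 8.59 degrees, less where a joint would pass 70% of its speed; a pose out of reach is approached as far as the arm can. A call with a gripper value outside its range is refused whole. OPENING is the opening, from 0 (shut) to 1 (fully open), set as the call begins (- or left out, the last holds). The fingers move at their own pace and stop on an object; FORCE is the grip in N (left out, the last holds). Time passes only in rows, so rows that repeat a pose let the fingers close. It gives the time, the measured TCP pose, the force, the opening and the grip force at its end, in the units of the state.
- get_obs(): the state, without advancing time (a new reading comes with each control period).
- read_camera(name): name is "scene" or "top"; returns the picture (420x560x3 uint8, red, green, blue); there is no depth.
- camera_params(name): a dict with "K" (3x3 intrinsics, pixels), "origin" and "attitude" of the camera in the world. Camera axes: x right, y up, looking along -z (the intrinsics and any distortion apply to the point x, -y, -z); pixel columns grow to the right and rows downward; lengths in m; the calibration is good to about 2 mm. A picture is of the moment at which its call begins. camera_params takes no time and is no camera call.
- hand_in(): hands the job in; it is judged then, once.
The state is a dict: "t": time; "q": joint angles; "joint_vel": joint speeds; "joint_torque": joint torques, N m; "eef_pos": TCP position; "tool_rot": TCP orientation; "contact_force": force on the tool from outside, world axes, zero at the start; "torque": the same for the moment, N m; "gripper_width": opening from 0.0 (shut) to 1.0 (fully open); "grasp_force": force on a finger pad.
Only numpy, scipy, OpenCV 4.12 (cv2) and the standard library are available. Lean on these libraries where they do the work, as an engineer would, in place of code of your own. Each camera call takes 0.05 s, during which the arm holds its last target. There are 200 camera calls.

TASK

Lift the clear dust cover off the indexing jig, keep it upright and set it down gently, standing on the bench beside the jig. Then grip the jig's black wing knob and turn it clockwise, seen from above, by three clicks and no further, so that the next punch mark on the brass blank comes under the drill bush. Finish still gripping the knob firmly, at rest in the third notch, as if holding the blank for the drill; leave the bur stand, the caliper and the ring clamp where they are.

Things in the scene. Friction and masses are not known exactly. Their poses are not given: they have to be found in the camera images.
- jig: the indexing jig, fixed on the bench: round dark green foot 128 mm across and 12 mm high, with three low screw lugs that reach 76 mm from the axis; origin on the upright spindle axis at bench level, z up; x points from the axis to the bridge with the drill bush, -x to the spring plunger. With the cover off, nothing on it but the wing knob stands higher than 51 mm above the bench.
- cover: loose dust cover: clear round hood, 122 mm across, 80 mm high, wall 3 mm, open below, 0.11 to 0.23 kg, black round knob on top; origin at the centre of its open rim, z up. Starts on the jig's foot, rim 12 mm above the bench, 3 mm of play; must rise 75 mm to clear the wing knob. The bench left of the jig, round x 0.595, y -0.05 m, is always free for it, 150 mm or more from the jig axis.
- cover_knob (a point): centre of the cover's black grip knob: an upright cylinder 26 mm across and 24 mm high on the cover's axis, this point 100 mm above the rim; 8 mm of thinner stem (16 mm) below it
- wing_knob: black wing knob on the spindle: an upright bar 44 mm long (its x), 15 mm thick (its y) and 28 mm high; origin at the bar's centre on the spindle axis, 68 mm above the bench, so the bar reaches from 54 to 82 mm; its two flat 44 mm sides are the ones to grip. It is rigid with the star wheel and the brass blank under it and turns about the vertical only.
- index_turn (a joint): turn of wing knob, star wheel and blank, rad, growing clockwise seen from above; 0 is the home notch where it starts, with a stop just behind it. The star wheel has 18 notches, one each 0.349 rad (20 degrees); a spring plunger snaps into each one and holds it with about 0.2 N m, drawing the wheel to the notch's centre. The third notch is at 1.047.
- next_mark (a point): the punch mark on the brass blank (58 mm across, top 34 mm above the bench) that is to come under the bush: 23 mm from the spindle axis, turns with the knob; at the start 60 degrees anticlockwise of the bush seen from above
- drill_bush (a point): mouth of the drill bush on its bridge, fixed to the jig: 23 mm from the spindle axis along the jig's x, its top 50 mm above the bench, under the level of the wing knob's bar
- bur_stand: bystander: black block 62 mm square, 53 mm high with the burs in it, loose; origin under its centre
- caliper: bystander: steel slide caliper, 44 x 165 x 9 mm, loose, lying flat along its y; origin under its centre
- ring_clamp: bystander: wooden ring clamp, 29 x 144 x 23 mm, loose, lying along its y; origin under its centre

How it is judged:
By the outcome, as a careful person would: the job done as asked, in the order asked, and still so for the second after the job is handed in, while the arm keeps its last pose, push and grip.
It also fails if it takes over 48 s, if anything falls off the work surface, if the arm or the gripper's body presses on something with over 40 N, if the wrist force passes 120 N, or if a joint passes its speed limit or range.

## Working session

There is one attempt and no reset: what is moved stays moved. The work goes in short steps, Python scripts to look and compute and a shell command to move; the robot and the scene stay as the last step left them, time stands still between calls to the robot, and variables do not carry over. Pictures are saved under pics/ and viewed, at most 10 in all, crops included, and the job is handed in when it is done.

```bash
mkdir -p pics
python3 - <<'E'
from station import *
import cv2
for n in ("scene","top"):
    cv2.imwrite(f"pics/{n}0.png",read_camera(n)[:,:,::-1]); p=camera_params(n); print(n,p)
o=get_obs(); print(o)
E
```

```text
scene {'K': array([[471.09937252,   0.        , 284.1799    ],
       [  0.        , 471.09937252, 214.94158708],
       [  0.        ,   0.        ,   1.        ]]), 'origin': array([-0.00128251, -0.00590441,  0.68090088]), 'attitude': array([-0.45384948, -0.19554727,  0.33580381,  0.80188385])}
top {'K': array([[388.59642401,   0.        , 286.5830403 ],
       [  0.        , 388.59642401, 216.3126933 ],
       [  0.        ,   0.        ,   1.        ]]), 'origin': array([ 0.38713409, -0.30668801,  0.95115739]), 'attitude': array([ 0.71054176,  0.0486987 , -0.05780216, -0.69958399])}
{'t': 0.1, 'q': array([-1.22410571,  0.4777261 ,  0.02234313,  1.55635324, -0.01150582,
        1.10930882, -0.08309602]), 'joint_vel': array([-0.00053819, -0.00337995,  0.00024954, -0.00431125, -0.00108711,
        0.00096304, -0.0006074 ]), 'joint_torque': array([ 3.85170497e-03, -5.97756708e+01,  1.61342919e+00, -2.81954205e+01,
        1.27842525e-02,  5.05714313e-03,  1.34475710e-05]), 'eef_pos': array([0.2962824 , 0.60589956, 0.23041687]), 'tool_rot': array([-1.30643269e-04,  2.25430352e-01,  9.74258929e-01, -8.23394702e-04]), 'contact_force': array([-0.50718267, -0.63129323,  0.3375216 ]), 'torque': array([-0.00159544,  0.00066403,  0.02796456]), 'grasp_force': 0.0, 'gripper_width': 1.0035417008896759}
```

View pics/top0.png

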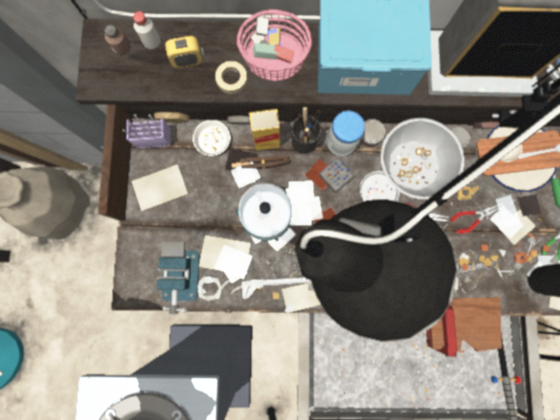

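View pics/scene0.png

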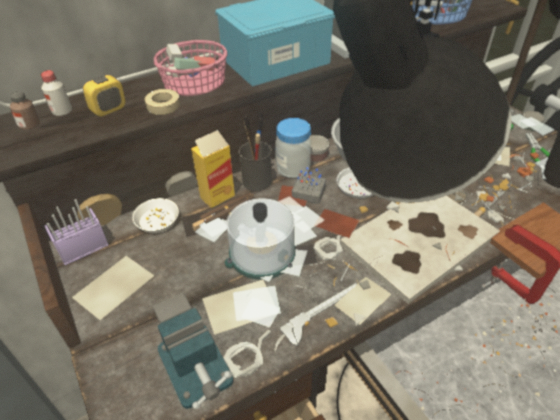

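The cover sits at about (265,210) in top and (262,240) in scene, with its knob at (265,208) and (260,212). A lamp overhangs the bench to its right. Next I'll view enlarged crops.

```bash
cat > h.py <<'E'
import numpy as np, cv2
from station import *
from scipy.spatial.transform import Rotation as R
def cam(n):
    p=camera_params(n); q=p["attitude"]; return p["K"],np.array(p["origin"]),R.from_quat([q[1],q[2],q[3],q[0]]).as_matrix()
def proj(n,P):
    K,o,A=cam(n); c=(np.atleast_2d(P)-o)@A; c=c*[1,-1,-1]; u=c@K.T; return u[:,:2]/u[:,2:]
def ray(n,uv):
    K,o,A=cam(n); d=np.linalg.inv(K)@[uv[0],uv[1],1]; d=A@(d*[1,-1,-1]); return o,d/np.linalg.norm(d)
def atz(n,uv,z):
    o,d=ray(n,uv); return o+d*(z-o[2])/d[2]
def tri(uvs):
    M=0;b=0
    for n,uv in uvs.items():
        o,d=ray(n,uv); P=np.eye(3)-np.outer(d,d); M=M+P; b=b+P@o
    return np.linalg.solve(M,b)
def tool():
    o=get_obs(); q=o["tool_rot"]; return o,R.from_quat([q[1],q[2],q[3],q[0]])
E
python3 - <<'E'
from h import *
a=cv2.imread("pics/top0.png");b=cv2.imread("pics/scene0.png")
A=cv2.resize(a[150:290,200:340],(400,400),interpolation=cv2.INTER_CUBIC)   # scale 2.857
B=cv2.resize(b[180:300,200:320],(400,400),interpolation=cv2.INTER_CUBIC)   # 3.333
cv2.imwrite("pics/c0.png",np.hstack([A,B]))
g=lambda P:print(P)
P=tri({"top":(265,208),"scene":(260,212)});print(P, atz("top",(265,208),.112))
for m,z in(("top",0),):
  for uv in [(338,172),(262,162),(275,285),(148,132),(165,155)]:print(uv,atz(m,uv,0))
print(proj("top",[[.595,-.05,0],[0.3,.606,.23]]))
E
```

```text
[ 0.5327154  -0.26890118  0.11004871] [ 0.53232432 -0.26906667  0.112     ]
(338, 172) [ 0.64701415 -0.44606946  0.        ]
(262, 162) [ 0.66951739 -0.25377846  0.        ]
(275, 285) [ 0.36382751 -0.29242448  0.        ]
(148, 132) [ 7.43043567e-01  3.81859671e-02 -1.11022302e-16]
(165, 155) [ 0.68321335 -0.00863106  0.        ]
[[ 179.47863375  189.45134911]
 [-234.34636545  317.45720878]]
```

View pics/c0.png

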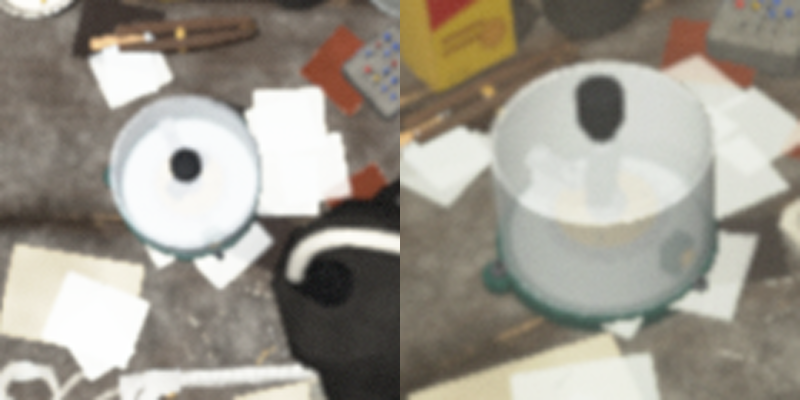

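Enlarged, the cover knob is at top (265.1,207.7) and scene (260,211.8), about (0.532,-0.268). Next I'll check the lamp's height and work out the first move.

```bash
cat >> h.py <<'E'
def delta(P,yaw=None):
    o,r=tool(); d=r.inv().apply(np.array(P)-o["eef_pos"]); y=r.apply([0,1,0]); a=np.arctan2(y[1],y[0])
    s="";
    if yaw is not None:
        t=(a-yaw+np.pi/2)%np.pi-np.pi/2; s=f"az {t:.4f}"
    print("shift",d.round(4),s,"yaw_y",round(float(a),4),"tilt",r.apply([0,0,1]).round(4),"pos",o["eef_pos"].round(4),"q",o["q"].round(2))
E
python3 - <<'E'
from h import *
# lamp shade left edge/ rim guesses
print(tri({"top":(380,270),"scene":(425,115)}), tri({"top":(315,245),"scene":(372,40)}))
print(tri({"top":(265.1,207.7),"scene":(260,211.8)}))
delta([.60,.20,.28]);
E
```

```text
[ 0.39658773 -0.46958197  0.31314217] [ 0.41917253 -0.35991907  0.44050001]
[ 0.53337246 -0.26916283  0.1098763 ]
shift [-0.4511 -0.2313 -0.0491]  yaw_y 1.116 tilt [-6.0e-04 -1.5e-03 -1.0e+00] pos [0.2963 0.6059 0.2304] q [-1.22  0.48  0.02  1.56 -0.01  1.11 -0.08]
```

```bash
python3 -m jog '[{"x":-0.04,"y":-0.02,"z":-0.004,"az":0.07},{"x":-0.08,"y":-0.041,"z":-0.009,"az":0.14},{"x":-0.12,"y":-0.062,"z":-0.013,"az":0.21},{"x":-0.16,"y":-0.082,"z":-0.018,"az":0.28},{"x":-0.2,"y":-0.103,"z":-0.022,"az":0.35},{"x":-0.24,"y":-0.123,"z":-0.026,"az":0.42},{"x":-0.28,"y":-0.144,"z":-0.03,"az":0.5},{"x":-0.32,"y":-0.164,"z":-0.035,"az":0.57},{"x":-0.36,"y":-0.185,"z":-0.039,"az":0.64},{"x":-0.4,"y":-0.205,"z":-0.044,"az":0.72},{"x":-0.43,"y":-0.221,"z":-0.047,"az":0.77},{"x":-0.451,"y":-0.231,"z":-0.049,"az":0.8}]' 1 30; python3 -c "
from h import *
delta([.533,-.269,.19],-.467)"
```

```text
shift [-0.597  -0.6819  0.0416] az -1.5586 yaw_y 1.116 tilt [-6.0e-04 -1.5e-03 -1.0e+00] pos [0.2963 0.6059 0.2304] q [-1.22  0.48  0.02  1.56 -0.01  1.11 -0.08]validation failed for argument at $[0]...
```

```bash
python3 -m jog '[{"x":-0.04,"y":-0.02,"z":-0.004,"ax":0,"ay":0,"az":0.07},{"x":-0.08,"y":-0.041,"z":-0.009,"ax":0,"ay":0,"az":0.14},{"x":-0.12,"y":-0.062,"z":-0.013,"ax":0,"ay":0,"az":0.21},{"x":-0.16,"y":-0.082,"z":-0.018,"ax":0,"ay":0,"az":0.28},{"x":-0.2,"y":-0.103,"z":-0.022,"ax":0,"ay":0,"az":0.35},{"x":-0.24,"y":-0.123,"z":-0.026,"ax":0,"ay":0,"az":0.42},{"x":-0.28,"y":-0.144,"z":-0.03,"ax":0,"ay":0,"az":0.5},{"x":-0.32,"y":-0.164,"z":-0.035,"ax":0,"ay":0,"az":0.57},{"x":-0.36,"y":-0.185,"z":-0.039,"ax":0,"ay":0,"az":0.64},{"x":-0.4,"y":-0.205,"z":-0.044,"ax":0,"ay":0,"az":0.72},{"x":-0.43,"y":-0.221,"z":-0.047,"ax":0,"ay":0,"az":0.77},{"x":-0.451,"y":-0.231,"z":-0.049,"ax":0,"ay":0,"az":0.8}]' 1 30; python3 -c "
from h import *
delta([.533,-.269,.19],-.467)"
```

```text
t: 1.3
eef_pos: [0.6015, 0.1975, 0.2803]
tool_rot: [0.0, 0.589, 0.808, -0.0]
contact_force: [-0.2, 0.1, -0.1]
gripper_width: 1.001
grasp_force: 0.0
shift [-0.4231 -0.208   0.0908] az 0.7781 yaw_y 0.3111 tilt [ 2.e-04 -1.e-03 -1.e+00] pos [0.6015 0.1975 0.2803] q [-0.67  0.38  0.35  1.62 -0.14  1.16  0.02]
```

```bash
python3 -m jog '[{"x":-0.04,"y":-0.02,"z":0,"ax":0,"ay":0,"az":0.07},{"x":-0.08,"y":-0.039,"z":0,"ax":0,"ay":0,"az":0.14},{"x":-0.12,"y":-0.059,"z":0.01,"ax":0,"ay":0,"az":0.21},{"x":-0.16,"y":-0.079,"z":0.02,"ax":0,"ay":0,"az":0.28},{"x":-0.2,"y":-0.098,"z":0.03,"ax":0,"ay":0,"az":0.35},{"x":-0.24,"y":-0.118,"z":0.04,"ax":0,"ay":0,"az":0.42},{"x":-0.28,"y":-0.138,"z":0.05,"ax":0,"ay":0,"az":0.5},{"x":-0.32,"y":-0.157,"z":0.06,"ax":0,"ay":0,"az":0.57},{"x":-0.36,"y":-0.177,"z":0.07,"ax":0,"ay":0,"az":0.64},{"x":-0.4,"y":-0.197,"z":0.08,"ax":0,"ay":0,"az":0.72},{"x":-0.423,"y":-0.208,"z":0.091,"ax":0,"ay":0,"az":0.778},{"x":-0.423,"y":-0.208,"z":0.091,"ax":0,"ay":0,"az":0.778}]' 1 30
python3 - <<'E'
from h import *
delta([.533,-.269,.098],-.467)
for n in("top","scene"): cv2.imwrite(f"pics/{n}1.png",read_camera(n)[:,:,::-1])
a=cv2.imread("pics/top1.png")[120:320,160:427];b=cv2.imread("pics/scene1.png")[60:335,150:417]
cv2.imwrite("pics/c1.png",np.hstack([cv2.resize(a,(400,300)),cv2.resize(b,(400,412))[:300]])if 0 else np.hstack([cv2.resize(a,(400,300)),cv2.resize(b[:200],(400,300))]))
E
```

```text
t: 2.5
eef_pos: [0.5316, -0.2695, 0.1878]
tool_rot: [-0.0, 0.852, 0.524, -0.002]
contact_force: [0.5, 0.1, -0.1]
gripper_width: 1.0
grasp_force: 0.0
shift [0.0013 0.0012 0.0898] az -0.0017 yaw_y -0.4687 tilt [-0.0031 -0.0013 -1.    ] pos [ 0.5316 -0.2695  0.1878] q [-0.1   0.45  0.62  1.82 -0.31  0.97  0.18]
```

View pics/c1.png

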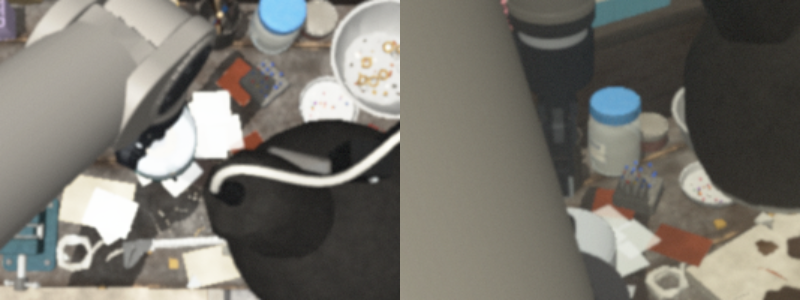

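The arm hides the cover from both cameras, but the gripper is over it and clear of the lamp. Next I descend onto the knob and grip.

```bash
python3 -m jog '[{"x":0.0013,"y":0.0012,"z":0.02,"ax":0,"ay":0,"az":0},{"x":0.0013,"y":0.0012,"z":0.04,"ax":0,"ay":0,"az":0},{"x":0.0013,"y":0.0012,"z":0.06,"ax":0,"ay":0,"az":0},{"x":0.0013,"y":0.0012,"z":0.075,"ax":0,"ay":0,"az":0},{"x":0.0013,"y":0.0012,"z":0.084,"ax":0,"ay":0,"az":0},{"x":0.0013,"y":0.0012,"z":0.089,"ax":0,"ay":0,"az":0},{"x":0.0013,"y":0.0012,"z":0.089,"ax":0,"ay":0,"az":0}]'; python3 -m jog '[{"x":0,"y":0,"z":0,"ax":0,"ay":0,"az":0},{"x":0,"y":0,"z":0,"ax":0,"ay":0,"az":0},{"x":0,"y":0,"z":0,"ax":0,"ay":0,"az":0},{"x":0,"y":0,"z":0,"ax":0,"ay":0,"az":0},{"x":0,"y":0,"z":0,"ax":0,"ay":0,"az":0},{"x":0,"y":0,"z":0,"ax":0,"ay":0,"az":0},{"x":0,"y":0,"z":0,"ax":0,"ay":0,"az":0},{"x":0,"y":0,"z":0,"ax":0,"ay":0,"az":0},{"x":0,"y":0,"z":0,"ax":0,"ay":0,"az":0},{"x":0,"y":0,"z":0,"ax":0,"ay":0,"az":0}]' 0 40
```

```text
t: 3.3
eef_pos: [0.5357, -0.2649, 0.1001]
tool_rot: [-0.0, 0.85, 0.527, -0.0]
contact_force: [-0.2, -0.6, -0.0]
gripper_width: 1.0
grasp_force: 0.0
t: 4.3
eef_pos: [0.5357, -0.2653, 0.1007]
tool_rot: [0.0, 0.85, 0.526, 0.0]
contact_force: [-2.4, 1.7, 5.0]
gripper_width: 0.291
grasp_force: 39.1
```

```bash
python3 -m jog '[{"x":0,"y":0,"z":-0.004,"ax":0,"ay":0,"az":0},{"x":0,"y":0,"z":-0.01,"ax":0,"ay":0,"az":0},{"x":0,"y":0,"z":-0.018,"ax":0,"ay":0,"az":0},{"x":0,"y":0,"z":-0.028,"ax":0,"ay":0,"az":0},{"x":0,"y":0,"z":-0.04,"ax":0,"ay":0,"az":0},{"x":0,"y":0,"z":-0.052,"ax":0,"ay":0,"az":0},{"x":0,"y":0,"z":-0.064,"ax":0,"ay":0,"az":0},{"x":0,"y":0,"z":-0.076,"ax":0,"ay":0,"az":0},{"x":0,"y":0,"z":-0.088,"ax":0,"ay":0,"az":0},{"x":0,"y":0,"z":-0.095,"ax":0,"ay":0,"az":0},{"x":0,"y":0,"z":-0.1,"ax":0,"ay":0,"az":0},{"x":0,"y":0,"z":-0.1,"ax":0,"ay":0,"az":0}]'
python3 - <<'E'
from h import *
delta([.600,-.048,.20])
E
```

```text
t: 5.5
eef_pos: [0.5359, -0.2654, 0.2009]
tool_rot: [0.0, 0.85, 0.526, 0.0]
contact_force: [-0.5, -1.0, -1.9]
gripper_width: 0.289
grasp_force: 39.5
shift [ 0.2232 -0.0395  0.0009]  yaw_y -0.462 tilt [ 9.e-04 -1.e-04 -1.e+00] pos [ 0.5359 -0.2654  0.2009] q [-0.11  0.43  0.62  1.81 -0.3   0.99  0.17]
```

```bash
python3 -m jog '[{"x":0.01,"y":-0.002,"z":0,"ax":0,"ay":0,"az":-0.02},{"x":0.03,"y":-0.005,"z":0,"ax":0,"ay":0,"az":-0.05},{"x":0.055,"y":-0.01,"z":0,"ax":0,"ay":0,"az":-0.1},{"x":0.08,"y":-0.014,"z":0,"ax":0,"ay":0,"az":-0.14},{"x":0.105,"y":-0.018,"z":0,"ax":0,"ay":0,"az":-0.18},{"x":0.13,"y":-0.023,"z":0,"ax":0,"ay":0,"az":-0.22},{"x":0.155,"y":-0.027,"z":0,"ax":0,"ay":0,"az":-0.26},{"x":0.18,"y":-0.032,"z":0,"ax":0,"ay":0,"az":-0.31},{"x":0.2,"y":-0.035,"z":0,"ax":0,"ay":0,"az":-0.34},{"x":0.215,"y":-0.038,"z":0,"ax":0,"ay":0,"az":-0.37},{"x":0.223,"y":-0.04,"z":0,"ax":0,"ay":0,"az":-0.38},{"x":0.223,"y":-0.04,"z":0,"ax":0,"ay":0,"az":-0.38}]'
python3 - <<'E'
from h import *
cv2.imwrite("pics/scene2.png",read_camera("scene")[:,:,::-1]);cv2.imwrite("pics/top2.png",read_camera("top")[:,:,::-1])
a=cv2.imread("pics/top2.png")[120:280,190:350];b=cv2.imread("pics/scene2.png")
cv2.imwrite("pics/c2.png",np.hstack([cv2.resize(a,(400,400),interpolation=2),cv2.resize(b[190:320,195:325],(400,400),interpolation=2)]))
delta([.600,-.048,.0897])
E
```

```text
t: 6.7
eef_pos: [0.5994, -0.0467, 0.2001]
tool_rot: [-0.0, 0.735, 0.678, -0.0]
contact_force: [-0.0, 0.3, -2.1]
gripper_width: 0.288
grasp_force: 39.4
shift [0.0012 0.001  0.1106]  yaw_y -0.0837 tilt [-2.e-04 -7.e-04 -1.e+00] pos [ 0.5989 -0.0491  0.2003] q [-0.4   0.42  0.49  1.8  -0.23  0.99  0.11]
```

View pics/c2.png

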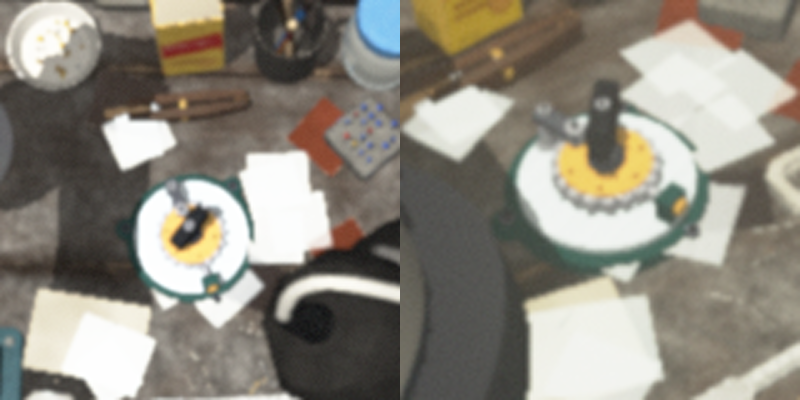

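The open jig shows: bar centre at top ≈(266,211), its long axis running lower-left to upper-right. The bridge is above it and the plunger is at lower right. The cover is held level, so I'll lower it, slowing at the end.

```bash
python3 -m jog '[{"x":0,"y":0,"z":0.008,"ax":0,"ay":0,"az":0},{"x":0,"y":0,"z":0.02,"ax":0,"ay":0,"az":0},{"x":0,"y":0,"z":0.034,"ax":0,"ay":0,"az":0},{"x":0,"y":0,"z":0.048,"ax":0,"ay":0,"az":0},{"x":0,"y":0,"z":0.062,"ax":0,"ay":0,"az":0},{"x":0,"y":0,"z":0.075,"ax":0,"ay":0,"az":0},{"x":0,"y":0,"z":0.086,"ax":0,"ay":0,"az":0},{"x":0,"y":0,"z":0.095,"ax":0,"ay":0,"az":0},{"x":0,"y":0,"z":0.101,"ax":0,"ay":0,"az":0},{"x":0,"y":0,"z":0.105,"ax":0,"ay":0,"az":0},{"x":0,"y":0,"z":0.107,"ax":0,"ay":0,"az":0},{"x":0,"y":0,"z":0.107,"ax":0,"ay":0,"az":0}]'; python3 -m jog '[{"x":0,"y":0,"z":0.001,"ax":0,"ay":0,"az":0},{"x":0,"y":0,"z":0.002,"ax":0,"ay":0,"az":0},{"x":0,"y":0,"z":0.003,"ax":0,"ay":0,"az":0},{"x":0,"y":0,"z":0.003,"ax":0,"ay":0,"az":0},{"x":0,"y":0,"z":0.003,"ax":0,"ay":0,"az":0}]'
```

```text
t: 8.0
eef_pos: [0.5993, -0.0479, 0.0933]
tool_rot: [0.0, 0.736, 0.678, 0.0]
contact_force: [0.2, 0.4, -1.6]
gripper_width: 0.288
grasp_force: 39.5
t: 8.5
eef_pos: [0.5992, -0.0479, 0.0903]
tool_rot: [-0.0, 0.736, 0.678, 0.0]
contact_force: [0.2, -0.5, -1.6]
gripper_width: 0.285
grasp_force: 39.5
```

```bash
for i in 1; do python3 -m jog '[{"x":0,"y":0,"z":0.0005,"ax":0,"ay":0,"az":0},{"x":0,"y":0,"z":0.001,"ax":0,"ay":0,"az":0},{"x":0,"y":0,"z":0.001,"ax":0,"ay":0,"az":0}]'; python3 -m jog '[{"x":0,"y":0,"z":0.0005,"ax":0,"ay":0,"az":0},{"x":0,"y":0,"z":0.001,"ax":0,"ay":0,"az":0},{"x":0,"y":0,"z":0.001,"ax":0,"ay":0,"az":0}]'; done
```

```text
t: 8.8
eef_pos: [0.5991, -0.0478, 0.0892]
tool_rot: [-0.0, 0.735, 0.678, -0.0]
contact_force: [0.4, -0.6, -1.5]
gripper_width: 0.287
grasp_force: 39.5
t: 9.1
eef_pos: [0.5992, -0.0479, 0.0888]
tool_rot: [-0.0, 0.736, 0.677, 0.0]
contact_force: [-2.8, 0.0, 4.2]
gripper_width: 0.289
grasp_force: 40.1
```

Bench contact confirmed, so I'll release and rise.

```bash
python3 -m jog '[{"x":0,"y":0,"z":0,"ax":0,"ay":0,"az":0},{"x":0,"y":0,"z":0,"ax":0,"ay":0,"az":0},{"x":0,"y":0,"z":0,"ax":0,"ay":0,"az":0},{"x":0,"y":0,"z":0,"ax":0,"ay":0,"az":0},{"x":0,"y":0,"z":0,"ax":0,"ay":0,"az":0},{"x":0,"y":0,"z":0,"ax":0,"ay":0,"az":0},{"x":0,"y":0,"z":-0.01,"ax":0,"ay":0,"az":0},{"x":0,"y":0,"z":-0.03,"ax":0,"ay":0,"az":0},{"x":0,"y":0,"z":-0.06,"ax":0,"ay":0,"az":0},{"x":0,"y":0,"z":-0.09,"ax":0,"ay":0,"az":0},{"x":0,"y":0,"z":-0.11,"ax":0,"ay":0,"az":0},{"x":0,"y":0,"z":-0.11,"ax":0,"ay":0,"az":0}]' 1
python3 - <<'E'
from h import *
from scipy.optimize import minimize
ims={n:cv2.GaussianBlur(np.concatenate([cv2.imread(f"pics/{n}2.png")]),(0,0),.8).mean(2) for n in("top","scene")}
def corners(c,a,L=.044,W=.015,z0=.054,z1=.082):
    u=np.array([np.cos(a),np.sin(a)]);v=np.array([-u[1],u[0]])
    return np.array([[*(c+s*u*L/2+t*v*W/2),z] for s in(-1,1) for t in(-1,1) for z in(z0,z1)])
def hull(n,c,a,grow=0):
    p=proj(n,corners(c,a,.044+grow,.015+grow)).astype(np.float32); return cv2.convexHull(p)
def mask(n,h):
    m=np.zeros((420*4,560*4),np.uint8); cv2.fillConvexPoly(m,np.round((h+.5)*4*16).astype(np.int32),1,shift=4); return cv2.resize(m.astype(np.float32),(560,420),interpolation=cv2.INTER_AREA)
def cost(p):
    c=p[:2];s=0
    for n in ims:
        a=mask(n,hull(n,c,p[2]));b=np.clip(mask(n,hull(n,c,p[2],.008))-a,0,1)
        s+=(ims[n]*a).sum()/a.sum()-.7*(ims[n]*b).sum()/b.sum()
    return s
best=None
for a in np.deg2rad(np.arange(-90,90,15)):
    r=minimize(cost,[.533,-.269,a],method="Nelder-Mead",options={"initial_simplex":[[.533,-.269,a],[.538,-.269,a],[.533,-.264,a],[.533,-.269,a+.2]],"xatol":1e-4})
    print(round(np.degrees(a)),r.x.round(4),np.degrees(r.x[2]).round(1),round(r.fun,2))
    if best is None or r.fun<best.fun: best=r
out=[]
for n,(y,x) in(("top",(150,210)),("scene",(175,200))):
    im=cv2.resize(cv2.imread(f"pics/{n}2.png")[y:y+120,x:x+120],(400,400),interpolation=2)
    cv2.polylines(im,[np.int32((hull(n,best.x[:2],best.x[2]).reshape(-1,2)-[x,y]+.5)*400/120)],True,(0,0,255),1); out.append(im)
cv2.imwrite("pics/fit.png",np.hstack(out))
E
```

```text
t: 10.3
eef_pos: [0.6013, -0.0483, 0.2023]
tool_rot: [0.002, 0.736, 0.677, 0.003]
contact_force: [0.2, 0.0, -0.0]
gripper_width: 1.001
grasp_force: 0.0
-90 [ 0.5329 -0.2691 -0.653 ] -37.4 -34.85
-75 [ 0.5331 -0.2693 -0.6377] -36.5 -34.51
-60 [ 0.5329 -0.2692 -0.651 ] -37.3 -34.73
-45 [ 0.5329 -0.2693 -0.6615] -37.9 -34.5
-30 [ 0.533  -0.2697 -0.6496] -37.2 -34.52
-15 [ 0.5325 -0.269  -0.6451] -37.0 -34.31
0 [ 0.5335 -0.2693 -0.6498] -37.2 -34.47Traceback (most recent call last):
  File "<stdin>", line 19, in <module>
    res = _minimize_neldermead(fun, x0, args, callback, bounds=bounds,
                               **options)
    fxcc = func(xcc)
    fx = function(np.copy(x), *(wrapper_args + args))
  File "<stdin>", line 14, in cost
  File "<stdin>", line 8, in hull
  File "h.py", line 7, in proj
    K,o,A=cam(n); c=(np.atleast_2d(P)-o)@A; c=c*[1,-1,-1]; u=c@K.T; return u[:,:2]/u[:,2:]
          ~~~^^^
  File "h.py", line 5, in cam
    p=camera_params(n); q=p["attitude"]; return p["K"],np.array(p["origin"]),R.from_quat([q[1],q[2],q[3],q[0]]).as_matrix()
ValueError: time passes only in moves, steps and waits
```

```bash
sed -i 's/^def cam(n):/import functools\n@functools.cache\ndef cam(n):/' h.py
python3 - <<'E'
from h import *
cv2.imwrite("pics/scene3.png",read_camera("scene")[:,:,::-1]);cv2.imwrite("pics/top3.png",read_camera("top")[:,:,::-1])
c=np.array([.533,-.2693]);a=-.65;u=np.array([np.cos(a),np.sin(a)]);v=np.array([-u[1],u[0]])
P=np.array([[*(c+s*u*.022+t*v*.0075),z] for s in(-1,1) for t in(-1,1) for z in(.054,.082)])
out=[]
for n,(y,x) in(("top",(150,210)),("scene",(175,200))):
    im=cv2.resize(cv2.imread(f"pics/{n}2.png")[y:y+120,x:x+120],(400,400),interpolation=2)
    h=cv2.convexHull(proj(n,P).astype(np.float32)).reshape(-1,2)
    cv2.polylines(im,[np.int32((h-[x,y]+.5)*400/120)],True,(0,0,255),1); out.append(im)
s=cv2.resize(cv2.imread("pics/scene3.png")[130:300,30:350],(400,212))
cv2.imwrite("pics/fit.png",np.vstack([np.hstack(out),np.hstack([s,cv2.resize(cv2.imread("pics/top3.png")[90:260,90:410],(400,212))])])[:600])
delta([.533,-.2693,.16],.921)
E
```

```text
shift [-0.2262 -0.048   0.0388] az -1.0030 yaw_y -0.082 tilt [ 1.1e-03  4.0e-04 -1.0e+00] pos [ 0.5993 -0.0478  0.1989] q [-0.4   0.42  0.49  1.8  -0.23  0.98  0.11]
```

View pics/fit.png

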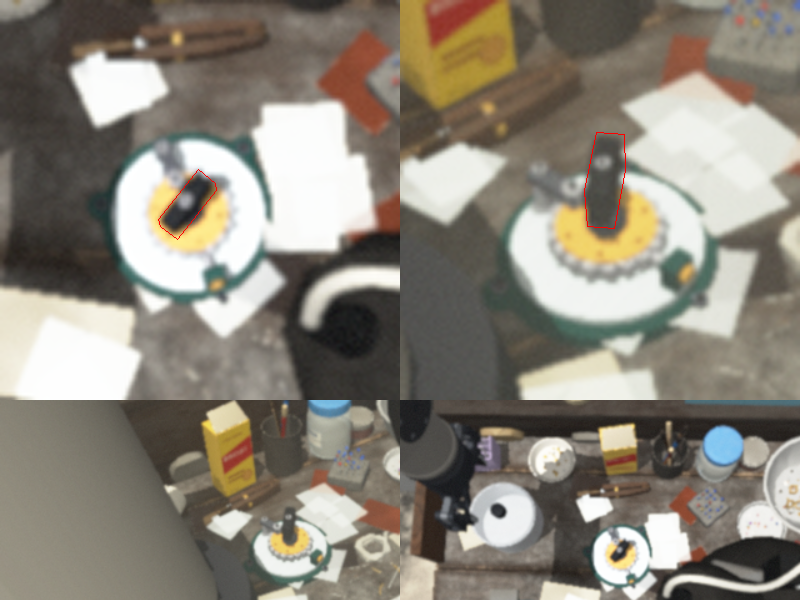

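The overlay outlines the bar well in both views: centre (0.533,-0.269), long axis at -37°. The cover stands upright on the bench, its knob near (169,180) in the full top picture. Next I move over the wing knob.

```bash
python3 -m jog '[{"x":-0.02,"y":-0.004,"z":0,"ax":0,"ay":0,"az":-0.1},{"x":-0.05,"y":-0.01,"z":0,"ax":0,"ay":0,"az":-0.2},{"x":-0.08,"y":-0.017,"z":0,"ax":0,"ay":0,"az":-0.32},{"x":-0.11,"y":-0.023,"z":0.005,"ax":0,"ay":0,"az":-0.44},{"x":-0.14,"y":-0.03,"z":0.01,"ax":0,"ay":0,"az":-0.56},{"x":-0.17,"y":-0.036,"z":0.018,"ax":0,"ay":0,"az":-0.7},{"x":-0.195,"y":-0.041,"z":0.025,"ax":0,"ay":0,"az":-0.82},{"x":-0.213,"y":-0.045,"z":0.033,"ax":0,"ay":0,"az":-0.93},{"x":-0.222,"y":-0.047,"z":0.037,"ax":0,"ay":0,"az":-0.98},{"x":-0.226,"y":-0.048,"z":0.039,"ax":0,"ay":0,"az":-1.003},{"x":-0.226,"y":-0.048,"z":0.039,"ax":0,"ay":0,"az":-1.003},{"x":-0.226,"y":-0.048,"z":0.039,"ax":0,"ay":0,"az":-1.003}]' 1; python3 -c "
from h import *
delta([.533,-.2693,.056],.921)"
```

```text
t: 11.6
eef_pos: [0.533, -0.2683, 0.159]
tool_rot: [-0.0, 0.319, 0.948, 0.0]
contact_force: [0.4, -0.5, 0.3]
gripper_width: 0.998
grasp_force: 0.0
shift [-0.0007 -0.0009  0.103 ] az -0.0001 yaw_y 0.9209 tilt [-5.e-04  7.e-04 -1.e+00] pos [ 0.533  -0.2683  0.159 ] q [ 0.13  0.44  0.3   1.83 -0.16  0.9   1.43]
```

```bash
python3 -m jog '[{"x":-0.0007,"y":-0.0009,"z":0.015,"ax":0,"ay":0,"az":0},{"x":-0.0007,"y":-0.0009,"z":0.035,"ax":0,"ay":0,"az":0},{"x":-0.0007,"y":-0.0009,"z":0.055,"ax":0,"ay":0,"az":0},{"x":-0.0007,"y":-0.0009,"z":0.075,"ax":0,"ay":0,"az":0},{"x":-0.0007,"y":-0.0009,"z":0.09,"ax":0,"ay":0,"az":0},{"x":-0.0007,"y":-0.0009,"z":0.099,"ax":0,"ay":0,"az":0},{"x":-0.0007,"y":-0.0009,"z":0.103,"ax":0,"ay":0,"az":0},{"x":-0.0007,"y":-0.0009,"z":0.103,"ax":0,"ay":0,"az":0},{"x":-0.0007,"y":-0.0009,"z":0.103,"ax":0,"ay":0,"az":0}]' 1;  python3 -m jog '[{"x":0,"y":0,"z":0,"ax":0,"ay":0,"az":0},{"x":0,"y":0,"z":0,"ax":0,"ay":0,"az":0},{"x":0,"y":0,"z":0,"ax":0,"ay":0,"az":0},{"x":0,"y":0,"z":0,"ax":0,"ay":0,"az":0},{"x":0,"y":0,"z":0,"ax":0,"ay":0,"az":0},{"x":0,"y":0,"z":0,"ax":0,"ay":0,"az":0},{"x":0,"y":0,"z":0,"ax":0,"ay":0,"az":0},{"x":0,"y":0,"z":0,"ax":0,"ay":0,"az":0},{"x":0,"y":0,"z":0,"ax":0,"ay":0,"az":0},{"x":0,"y":0,"z":0,"ax":0,"ay":0,"az":0}]' 0 30; python3 -c "
from h import *
delta([.533,-.2693,.056],.921);print(get_obs()['torque'])"
```

```text
t: 12.5
eef_pos: [0.5334, -0.2706, 0.0569]
tool_rot: [0.001, 0.319, 0.948, -0.0]
contact_force: [0.0, 0.4, 0.3]
gripper_width: 1.0
grasp_force: 0.0
t: 13.5
eef_pos: [0.5352, -0.2674, 0.0568]
tool_rot: [0.001, 0.318, 0.948, 0.002]
contact_force: [3.1, 7.3, 2.9]
gripper_width: 0.17
grasp_force: 34.8
shift [ 0.0006 -0.0028  0.0008] az 0.0028 yaw_y 0.9238 tilt [ 0.0027  0.0026 -1.    ] pos [ 0.5352 -0.2674  0.0568] q [ 0.17  0.58  0.25  1.89 -0.22  0.7   1.48]
[ 1.218826   -0.59759968  0.09184632]
```

```bash
python3 -m jog '[{"x":0,"y":0.0015,"z":0,"ax":0,"ay":0,"az":0},{"x":0,"y":0.003,"z":0,"ax":0,"ay":0,"az":0},{"x":0,"y":0.003,"z":0,"ax":0,"ay":0,"az":0},{"x":0,"y":0.003,"z":0,"ax":0,"ay":0,"az":0},{"x":0,"y":0.003,"z":0,"ax":0,"ay":0,"az":0}]' 0 80; python3 -c "
from h import *
delta([.533,-.2693,.056],-.1234);print(get_obs()['torque'])"
```

```text
t: 14.0
eef_pos: [0.5352, -0.2674, 0.0569]
tool_rot: [0.0, 0.319, 0.948, 0.0]
contact_force: [-1.0, 2.6, 5.9]
gripper_width: 0.16
grasp_force: 79.6
shift [ 0.0006 -0.0028  0.0009] az 1.0449 yaw_y 0.9215 tilt [ 8.e-04  5.e-04 -1.e+00] pos [ 0.5352 -0.2674  0.0569] q [ 0.17  0.58  0.26  1.89 -0.22  0.7   1.47]
[0.60693471 0.03995723 0.08409925]
```

```bash
python3 -m jog '[{"x":0,"y":0,"z":0,"ax":0,"ay":0,"az":0.04},{"x":0,"y":0,"z":0,"ax":0,"ay":0,"az":0.08},{"x":0,"y":0,"z":0,"ax":0,"ay":0,"az":0.12},{"x":0,"y":0,"z":0,"ax":0,"ay":0,"az":0.16},{"x":0,"y":0,"z":0,"ax":0,"ay":0,"az":0.2},{"x":0,"y":0,"z":0,"ax":0,"ay":0,"az":0.24},{"x":0,"y":0,"z":0,"ax":0,"ay":0,"az":0.28},{"x":0,"y":0,"z":0,"ax":0,"ay":0,"az":0.32},{"x":0,"y":0,"z":0,"ax":0,"ay":0,"az":0.349},{"x":0,"y":0,"z":0,"ax":0,"ay":0,"az":0.349},{"x":0,"y":0,"z":0,"ax":0,"ay":0,"az":0.349},{"x":0,"y":0,"z":0,"ax":0,"ay":0,"az":0.349}]'; python3 -c "
from h import *
delta([.5352,-.2674,.0569],-.126);print(get_obs()['torque'])"
```

```text
t: 15.2
eef_pos: [0.535, -0.2676, 0.0569]
tool_rot: [0.0, 0.479, 0.878, 0.0]
contact_force: [-0.6, 3.8, 5.6]
gripper_width: 0.152
grasp_force: 79.6
shift [ 0.      0.0003 -0.    ] az 0.6982 yaw_y 0.5722 tilt [ 5.e-04  5.e-04 -1.e+00] pos [ 0.535  -0.2676  0.0569] q [ 0.1   0.59  0.35  1.89 -0.3   0.71  1.19]
[0.52660768 0.11633147 0.08009844]
```

```bash
python3 -m jog '[{"x":0,"y":0,"z":0,"ax":0,"ay":0,"az":0.04},{"x":0,"y":0,"z":0,"ax":0,"ay":0,"az":0.08},{"x":0,"y":0,"z":0,"ax":0,"ay":0,"az":0.12},{"x":0,"y":0,"z":0,"ax":0,"ay":0,"az":0.16},{"x":0,"y":0,"z":0,"ax":0,"ay":0,"az":0.2},{"x":0,"y":0,"z":0,"ax":0,"ay":0,"az":0.24},{"x":0,"y":0,"z":0,"ax":0,"ay":0,"az":0.28},{"x":0,"y":0,"z":0,"ax":0,"ay":0,"az":0.32},{"x":0,"y":0,"z":0,"ax":0,"ay":0,"az":0.349},{"x":0,"y":0,"z":0,"ax":0,"ay":0,"az":0.349},{"x":0,"y":0,"z":0,"ax":0,"ay":0,"az":0.349},{"x":0,"y":0,"z":0,"ax":0,"ay":0,"az":0.349}]'; python3 -c "
from h import *
delta([.5352,-.2674,.0569],-.126);print(get_obs()['torque'])"
```

```text
t: 16.4
eef_pos: [0.5348, -0.2677, 0.0569]
tool_rot: [-0.0, 0.624, 0.781, 0.0]
contact_force: [-1.6, 2.4, 7.4]
gripper_width: 0.156
grasp_force: 79.7
shift [ 0.0002  0.0005 -0.    ] az 0.3490 yaw_y 0.223 tilt [ 2.e-04  6.e-04 -1.e+00] pos [ 0.5348 -0.2677  0.0569] q [ 0.03  0.61  0.44  1.9  -0.38  0.72  0.92]
[0.54567176 0.25897368 0.03016364]
```

```bash
python3 -m jog '[{"x":0,"y":0,"z":0,"ax":0,"ay":0,"az":0.04},{"x":0,"y":0,"z":0,"ax":0,"ay":0,"az":0.08},{"x":0,"y":0,"z":0,"ax":0,"ay":0,"az":0.12},{"x":0,"y":0,"z":0,"ax":0,"ay":0,"az":0.16},{"x":0,"y":0,"z":0,"ax":0,"ay":0,"az":0.2},{"x":0,"y":0,"z":0,"ax":0,"ay":0,"az":0.24},{"x":0,"y":0,"z":0,"ax":0,"ay":0,"az":0.28},{"x":0,"y":0,"z":0,"ax":0,"ay":0,"az":0.32},{"x":0,"y":0,"z":0,"ax":0,"ay":0,"az":0.349},{"x":0,"y":0,"z":0,"ax":0,"ay":0,"az":0.349},{"x":0,"y":0,"z":0,"ax":0,"ay":0,"az":0.349},{"x":0,"y":0,"z":0,"ax":0,"ay":0,"az":0.349}]'
python3 - <<'E'
from h import *
delta([.5352,-.2674,.0569],-.126);print(get_obs()['torque'])
a=read_camera("top")[90:290,90:357,::-1];b=read_camera("scene")[120:320,150:417,::-1]
cv2.imwrite("pics/c4.png",np.hstack([cv2.resize(a,(400,300)),cv2.resize(b,(400,300))]))
E
```

```text
t: 17.6
eef_pos: [0.5345, -0.2677, 0.0569]
tool_rot: [-0.0, 0.75, 0.661, 0.0]
contact_force: [-2.9, 3.0, 7.5]
gripper_width: 0.16
grasp_force: 79.8
shift [ 0.0004  0.0007 -0.    ] az -0.0001 yaw_y -0.1261 tilt [-2.e-04  8.e-04 -1.e+00] pos [ 0.5345 -0.2677  0.0569] q [-0.03  0.63  0.53  1.9  -0.46  0.73  0.64]
[ 0.58596133  0.37367103 -0.01095741]
```

View pics/c4.png

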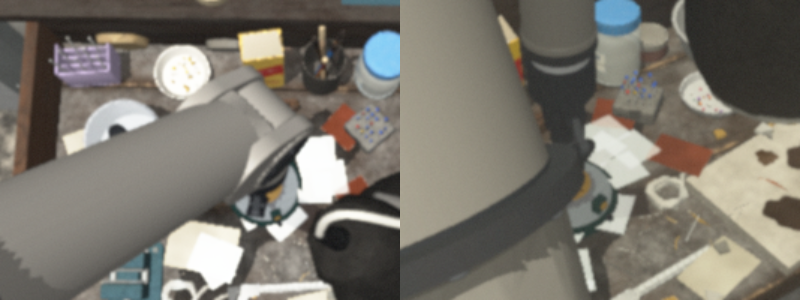

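The cover knob is still at about (169,177) in top, so it hasn't moved, and the bystanders I can see look undisturbed. The gripper holds the knob after a 1.047 rad turn with almost no moment about the spindle.

```bash
python3 -c "
from station import *
print(hand_in())"
```

```text
the job is handed in; nothing more can be done
None
```

I handed the job in at about 17.7 s of the 48 s: the cover stands upright on the bench left of the jig, and the gripper holds the wing knob at 80 N after three clicks clockwise (1.047 rad by tool angle), with almost no turning moment left; no verdict was returned, and the arm blocked the cameras' view of the punch mark under the bush.

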